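# Find the heat sinks among the parts boxes

### The job

Find the heat sinks for the next board. First move whatever stands on the box lids into the open black tray; then open the grey parts boxes one at a time, shutting each before you open the next, until you find the one holding the finned heat sinks, and put every heat sink from it on the green mat, not on top of one another. Leave the other boxes' parts inside them, finish with every lid shut, and do not disturb the multimeter, screwdriver or mug.

Things in the scene. Friction and masses are not known exactly. Their poses are not given: they have to be found in the camera images.
- box_a: base of a shallow grey clamshell parts box, fixed to the bench; the three boxes look alike, and what it holds cannot be seen while shut. Base 130 (x) x 110 (y) x 16 mm high, walls and floor 4 mm; with the lid shut 40 mm high, plus the knob. Origin: centre of the underside; +x points from the knob side (front) to the hinge side (rear), z up
- lid_a (a joint): lid of box_a (a 24 mm deep shell, 130 x 110 mm, 4 mm walls), hinged on the rear (+x) top edge of the base; the hinge line is parallel to the box's y, 65 mm to +x of the box's origin and 16 mm up: 0 = shut, grows as the front edge swings up and over to the rear, stops at 2.1 rad. Stiff hinge (about 1 N at the knob), stays where it is left
- knob_a (a point): middle of the round upright black knob on lid_a: 18 mm across, 26 mm tall, this point 14 mm above the lid's top face; 113 mm in front of the hinge, on the box's centre line. Turns with the lid
- box_b: base of a shallow grey clamshell parts box, fixed to the bench; the three boxes look alike, and what it holds cannot be seen while shut. Base 130 (x) x 110 (y) x 16 mm high, walls and floor 4 mm; with the lid shut 40 mm high, plus the knob. Origin: centre of the underside; +x points from the knob side (front) to the hinge side (rear), z up
- lid_b (a joint): lid of box_b (a 24 mm deep shell, 130 x 110 mm, 4 mm walls), hinged on the rear (+x) top edge of the base; the hinge line is parallel to the box's y, 65 mm to +x of the box's origin and 16 mm up: 0 = shut, grows as the front edge swings up and over to the rear, stops at 2.1 rad. Stiff hinge (about 1 N at the knob), stays where it is left
- knob_b (a point): middle of the round upright black knob on lid_b: 18 mm across, 26 mm tall, this point 14 mm above the lid's top face; 113 mm in front of the hinge, on the box's centre line. Turns with the lid
- box_c: base of a shallow grey clamshell parts box, fixed to the bench; the three boxes look alike, and what it holds cannot be seen while shut. Base 130 (x) x 110 (y) x 16 mm high, walls and floor 4 mm; with the lid shut 40 mm high, plus the knob. Origin: centre of the underside; +x points from the knob side (front) to the hinge side (rear), z up
- lid_c (a joint): lid of box_c (a 24 mm deep shell, 130 x 110 mm, 4 mm walls), hinged on the rear (+x) top edge of the base; the hinge line is parallel to the box's y, 65 mm to +x of the box's origin and 16 mm up: 0 = shut, grows as the front edge swings up and over to the rear, stops at 2.1 rad. Stiff hinge (about 1 N at the knob), stays where it is left
- knob_c (a point): middle of the round upright black knob on lid_c: 18 mm across, 26 mm tall, this point 14 mm above the lid's top face; 113 mm in front of the hinge, on the box's centre line. Turns with the lid
- sink1_c (a point): centre of an aluminium heat sink: a block of four upright fins on a base, 24 (x, along the fins) x 22 (y, across the fins) x 28 mm (z, base to fin tips), about 30 g, loose; may be absent
- sink2_c (a point): centre of an aluminium heat sink: a block of four upright fins on a base, 24 (x, along the fins) x 22 (y, across the fins) x 28 mm (z, base to fin tips), about 30 g, loose; may be absent
- sink3_c (a point): centre of an aluminium heat sink: a block of four upright fins on a base, 24 (x, along the fins) x 22 (y, across the fins) x 28 mm (z, base to fin tips), about 30 g, loose; may be absent
- cap1_c (a point): centre of an aluminium can capacitor: plain upright cylinder 20 mm across, 26 mm tall, loose in a box; not wanted
- spacer1_c (a point): centre of an aluminium tube spacer: 24 mm across, 14 mm bore, 16 mm tall, loose in a box; not wanted
- cap2_c (a point): centre of an aluminium can capacitor: plain upright cylinder 20 mm across, 26 mm tall, loose in a box; not wanted
- spacer2_c (a point): centre of an aluminium tube spacer: 24 mm across, 14 mm bore, 16 mm tall, loose in a box; not wanted
- adapter_c (a point): centre of the black power adapter, 64 (x) x 44 (y) x 30 mm (z), about 120 g, loose; starts standing on a lid; may be absent
- attenuator_c (a point): centre of the aluminium attenuator case, 60 (x) x 40 (y) x 32 mm (z), about 120 g, loose; starts standing on a lid; may be absent
- relay_c (a point): centre of the white relay block, 58 (x) x 42 (y) x 28 mm (z), about 120 g, loose; starts standing on a lid; may be absent
- mat_top (a point): centre of the top face of the green cutting mat, 200 (x) x 140 (y) x 3 mm, fixed to the bench
- tray_in (a point): centre of the inner floor (4 mm above the bench) of the open black tray, 240 (x) x 150 (y) x 18 mm high outside, walls 4 mm, fixed
- meter_c (a point): centre of an orange hand multimeter, 160 x 78 x 34 mm, lying on the bench; leave alone
- screwdriver: screwdriver lying on the bench; leave alone
- mug: white mug, 76 mm across, 90 mm tall; leave alone; origin at the centre of its foot
Things that resemble listed ones, but are neither listed nor needed, are in the scene too. Leave any orange or purple look-alike of the part that bears adapter_c alone.

How it is judged:
By the outcome, as a careful person would: the job done as asked, in the order asked, and still so for the second after the job is handed in, with the robot touching nothing.
Of sink1, sink2, sink3 only 2 to 3 are there at a start; the rules pass over those that are not, and their reading is None.
Of adapter, attenuator, relay only 2 to 3 are there at a start; the rules pass over those that are not, and their reading is None.
At some moment in a run one of sink1, sink2, sink3 may be knocked a few centimetres aside while the robot is not near it.
Once in a run the grip may slacken for a moment while it holds something.
It also fails if it takes over 210 s, if anything falls off the work surface, if the arm or the gripper's body presses on something with over 40 N, if the wrist force passes 120 N, or if a joint passes its speed limit or range.

### The arm

A 6-joint arm with a two-finger parallel gripper is mounted at the origin on the work surface. World frame = base frame: x ahead of the robot, y to its left, z up, the work surface at z = 0. Lengths are in m, angles in rad, forces in N, time in s.
With the tool pointing down it reaches from about 0.35 to 0.875 m from the base axis. Payload 4.2 kg.
Tool frame: the origin (TCP) lies midway between the tips of the shut fingers; the grasp point (between the pads) lies 19 mm behind it (env.grip_point_offset is the distance from the TCP to the grasp point, in m); z points along the fingers, y is the line along which they close (so a half turn about z gives the same grasp; the last joint's range is limited). The gripper opens to 87 mm and grips with 3 to 60 N. Pads are 19 mm wide; open, the fingers measure 117 mm over their backs; the gripper's body (75 mm by 190 mm) begins 51 mm behind the grasp point.
Start: joints at [0.259, 0.385, 0.008, 0, -1.194, -0.259], TCP at [0.625, 0, 0.185] pointing down, gripper open.
Joint ranges: [-3.14, 3.14], [-1.21, 2.06], [-1.07, 1.41], [-3.16, 2.05], [-2.99, -0.16], [-3.1, 3.1]. Speed limits (rad/s): [2.79, 2.79, 3.14, 3.14, 3.14, 3.14].

### API

Orientations are given as a unit quaternion [x, y, z, w].
In Python, from cell import env, camera, camera_info, regions_of gives the robot as it stands. Calls block until the motion is done:
- env.move_ptp(position, orientation): joint-space move of the TCP to a pose.
- env.move_straight(position, max_speed=0.15, attitude=None): straight line of the TCP; attitude=None keeps the orientation; max_speed is the mean speed in m/s.
- env.movej(angles): joint-space move.
- env.open_jaws() and env.close(squeeze=None): open the fingers fully, or close them until they stop; squeeze is the grip in N (None keeps the last).
- env.dwell(seconds).
- env.inverse_kinematics(position, orientation): joint angles nearest the present ones, or None.
- camera(name): name is "scene" or "side" or "wrist"; returns the picture (384x512x3 uint8, red, green, blue); there is no depth.
- camera_info(name): a dict with "vfov" (degrees; the focal length in pixels is half the picture's height over the tangent of half this angle, whatever the lens; pixels are square), "cx", "cy" (the principal point, pixels), "R" (3x3) and "t" (3): a world point X has camera coordinates R X + t. Camera axes: x right, y down, z forward; pixel columns grow to the right and rows downward; lengths in m; the calibration is good to about 2 mm. A picture is of the moment at which its call begins: read the wrist's pose just before it. camera_info takes no time and is no camera call; for the wrist camera it gives the pose at the moment of the call.
A pose or a line that the arm cannot do raises env.MotionError and nothing moves.
- env.close_job(): hands the job in; it is judged then, once.
Trained networks look in the newest picture that a camera, given by its name, has taken for a name from the list of things; names that differ only in an ending like _2 or _b are one class to them, and where a whole thing is asked for, a point or a joint stands for the part that bears it (a point fixed in the world has none). Each returns a list of dicts, best first, with "p" (0 to 1); they miss things now and then, are a little off and sometimes report something else, mostly with a low value. They report only what shows in the picture. A call takes as long as a camera call. They do not tell look-alikes from the thing itself.
- regions_of(camera, query): "pixels" (384x512 bool, what is visible of it) and "point" ([column, row] in pixels, amid what is visible of it).
Readings, each from a call of its own:
- env.get_time_s(): time.
- env.get_qpos(): joint angles.
- env.get_joint_velocities(): joint speeds.
- env.get_joint_efforts(): joint torques, N m.
- env.get_eef_pos(): TCP position.
- env.get_orientation(): TCP orientation.
- env.get_contact_force(): force on the tool from outside, world axes, zero at the start.
- env.get_moment(): the same for the moment, N m.
- env.get_grip_width(): opening from 0.0 (shut) to 1.0 (fully open).
- env.get_finger_force(): force on a finger pad.
Only numpy, scipy, OpenCV 4.12 (cv2) and the standard library are available. Lean on these libraries where they do the work, as an engineer would, in place of code of your own. Each camera call takes 0.05 s, during which the arm holds its last target. There are 200 camera calls.

## Working session

There is one attempt and no reset: what is moved stays moved. The work goes in short steps, each a Python script; the robot and the scene stay as the last script left them, time stands still between calls to the robot, and variables do not carry over. Pictures are saved under pics/ and viewed, at most 14 in all, crops included, and the job is handed in when it is done.

```bash
ls; mkdir -p pics
python3 - <<'E'
from cell import env,camera,camera_info,regions_of
import cv2,numpy as np
ims=[]
for c in("scene","side","wrist"):
    im=camera(c); cv2.imwrite(f"pics/{c}0.png",im[:,:,::-1]); i=camera_info(c)
    print(c,i["vfov"],i["cx"],i["cy"],(-np.array(i["R"]).T@i["t"]).round(3), np.array(i["R"])[2].round(2))
    for q in("box_a","lid_a","knob_a","adapter_c","attenuator_c","relay_c","mug","meter_c","screwdriver"):
        for r in regions_of(c,q)[:5]: 
            if r["p"]>.3: print(c,q,round(r["p"],2),np.round(r["point"]),r["pixels"].sum())
E
```

```text
pics
scene 46.31063944787149 256.1875852487227 184.2016484528961 [1.197 0.131 1.04 ] [-0.56 -0.08 -0.83]
scene box_a 0.73 [252. 193.] 1082
scene box_a 0.66 [352. 186.] 1462
scene box_a 0.57 [302. 194.] 1669
scene lid_a 0.96 [255. 188.] 988
scene lid_a 0.87 [302. 190.] 1493
scene lid_a 0.72 [372. 183.] 1400
scene knob_a 0.96 [355. 181.] 1511
scene knob_a 0.83 [307. 191.] 1430
scene knob_a 0.74 [255. 190.] 967
scene knob_a 0.59 [251. 194.] 1172
scene knob_a 0.33 [289. 282.] 541
scene adapter_c 0.91 [318. 153.] 368
scene adapter_c 0.88 [372. 145.] 362
scene adapter_c 0.78 [362. 181.] 413
scene adapter_c 0.72 [414. 207.] 493
scene attenuator_c 0.69 [296. 189.] 399
scene relay_c 0.75 [286. 283.] 465
scene relay_c 0.54 [248. 182.] 188
scene relay_c 0.42 [188. 185.] 2703
scene mug 0.9 [109. 230.] 1302
scene meter_c 0.76 [179. 260.] 2037
scene meter_c 0.61 [188. 184.] 2735
scene screwdriver 0.98 [285. 281.] 500
side 49.302051155006744 253.5778042344468 189.28874000159766 [ 0.054 -1.001  0.735] [ 0.36  0.8  -0.49]
side box_a 0.79 [232. 196.] 787
side box_a 0.68 [249. 221.] 1111
side box_a 0.6
[... 399 characters left out ...]
tenuator_c 0.66 [243. 185.] 259
side relay_c 0.57 [262. 208.] 277
side mug 0.56 [374. 250.] 1189
side meter_c 0.58 [349. 220.] 1078
side screwdriver 0.71 [310. 183.] 167
wrist 64.52077595956293 256.3927783842132 194.61602252600812 [ 0.625 -0.075  0.385] [ 0.    0.28 -0.96]
wrist box_a 0.8 [314. 258.] 1959
wrist box_a 0.74 [366. 167.] 8673
wrist lid_a 0.74 [307. 256.] 1579
wrist lid_a 0.73 [369. 163.] 8587
wrist knob_a 0.7 [366. 166.] 8704
wrist knob_a 0.59 [307. 257.] 1625
wrist adapter_c 0.37 [369. 165.] 8384
wrist attenuator_c 0.6 [330. 301.] 1225
wrist attenuator_c 0.52 [307. 257.] 1644
wrist relay_c 0.71 [347. 179.] 2241
wrist mug 0.7 [346. 180.] 2321
wrist meter_c 0.66 [137.  47.] 12077
```

View pics/scene0.png

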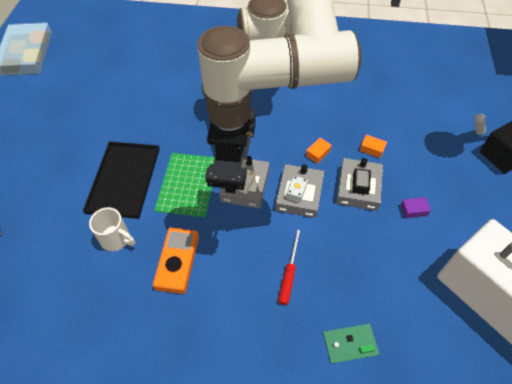

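View pics/side0.png

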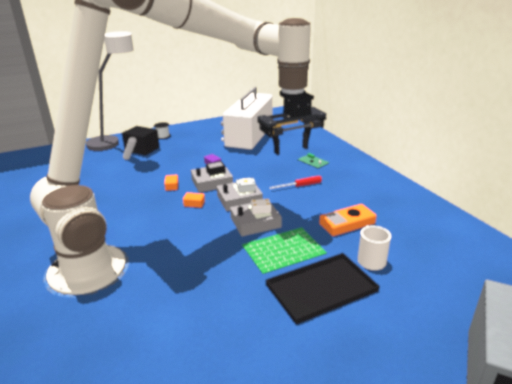

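```bash
cat > h.py <<'E'
from cell import env,camera,camera_info,regions_of
import cv2,numpy as np
from scipy.spatial.transform import Rotation as Ro
def ray(i,p,z):
    f=192/np.tan(np.radians(i["vfov"]/2)); R=np.array(i["R"]);t=np.array(i["t"])
    p=np.atleast_2d(p).astype(float)
    d=np.c_[(p[:,0]-i["cx"])/f,(p[:,1]-i["cy"])/f,np.ones(len(p))]@R
    o=-R.T@t
    return (o+d*((z-o[2])/d[:,2])[:,None])[:,:2]
def proj(i,X):
    f=192/np.tan(np.radians(i["vfov"]/2)); c=np.atleast_2d(X)@np.array(i["R"]).T+i["t"]
    return c[:,:2]/c[:,2:]*f+[i["cx"],i["cy"]]
def rect(i,m,z):
    "min-area rectangle of a mask projected to height z: centre, (long,short), yaw of long axis"
    c=max(cv2.findContours(m.astype(np.uint8),0,1)[0],key=cv2.contourArea)[:,0]
    return rpts(ray(i,c,z))
def rpts(w):
    (x,y),(a,b),an=cv2.minAreaRect((w*1000).astype(np.float32))
    an=np.radians(an)
    if a<b:a,b,an=b,a,an+np.pi/2
    an=(an+np.pi/2)%np.pi-np.pi/2
    return np.array([x,y])/1000,(a,b),an
def down(yaw,pitch=0):
    "tool down; yaw = direction of tool x axis's line; jaws close along yaw+90deg. pitch: body leans toward +x(yaw)"
    return (Ro.from_euler('z',yaw)*Ro.from_euler('y',pitch)*Ro.from_euler('x',np.pi)).as_quat()
def shot(n,c="wrist"):
    i=camera_info(c); im=camera(c)
    if n: cv2.imwrite(f"pics/{n}.png",im[:,:,::-1])
    return i,im
def fold(a): return (a+np.pi/2)%np.pi-np.pi/2
E
python3 - <<'E'
from h import *
i=camera_info("scene")
for n,p,z in(("boxA",(250,183),.04),("boxB",(301,190),.04),("boxC",(361,183),.04),("relA",(250,183),.068),("attB",(297,187),.072),("adC",(362,181),.07),("knobB",(305,169),.06),("knobC",(360,163),.06),("mat",(187,184),.003),("tray",(124,179),.01),("mug",(109,245),0),("met",(176,261),.034),("or1",(318,150),.03),("or2",(373,146),.03),("pu",(415,207),.03),("screw",(297,235),0),("screw2",(285,300),0)):print(n,ray(i,p,z).round(3)[0])
print(Ro.from_quat(env.get_orientation()).as_matrix().round(2))
# look pose north of boxes
for q in((.55,.0,.33),(.6,.05,.36),(.55,-.05,.36)):
  print(q,env.inverse_kinematics(q,down(0)),env.inverse_kinematics(q,down(np.pi)))
print(camera_info("wrist")["R"])
E
```

```text
boxA [0.521 0.02 ]
boxB [0.526 0.158]
boxC [0.483 0.317]
relA [0.54  0.023]
attB [0.54  0.146]
adC [0.498 0.314]
knobB [0.47  0.163]
knobC [0.431 0.31 ]
mat [ 0.522 -0.159]
tray [ 0.532 -0.336]
mug [ 0.731 -0.318]
met [ 0.767 -0.127]
or1 [0.376 0.196]
or2 [0.341 0.353]
pu [0.535 0.459]
screw [0.641 0.159]
screw2 [0.818 0.145]
[[ 0. -1.  0.]
 [-1. -0.  0.]
 [-0. -0. -1.]]
(0.55, 0.0, 0.33) [ 2.94796834e-01  1.89666189e-01  9.15768347e-02  4.44089210e-16
 -1.47270697e+00  1.27599949e+00] [ 2.94796834e-01  1.89666189e-01  9.15768347e-02 -4.44089210e-16
 -1.47270697e+00 -1.86559316e+00]
(0.6, 0.05, 0.36) [ 3.51773859e-01  2.84745736e-01  2.87848553e-01  4.44089210e-16
 -1.57389914e+00  1.21902247e+00] [ 3.51773859e-01  2.84745736e-01  2.87848553e-01 -4.44089210e-16
 -1.57389914e+00 -1.92257019e+00]
(0.55, -0.05, 0.36) [ 2.02890178e-01  1.90551993e-01  1.63964656e-01  4.44089210e-16
 -1.54420899e+00  1.36790615e+00] [ 2.02890178e-01  1.90551993e-01  1.63964656e-01 -4.44089210e-16
 -1.54420899e+00 -1.77368650e+00]
[[-9.99999061e-01 -8.18697445e-04 -1.09880787e-03]
 [-1.09165961e-03  9.60659233e-01  2.77727648e-01]
 [ 8.28205011e-04  2.77728587e-01 -9.60659225e-01]]
```

Run:
```python
from h import *
t=env.get_time_s();env.move_ptp((.46,.16,.36),down(np.pi))
print(env.get_time_s()-t)
i,im=shot("w1")
zs=dict(box_a=.04,lid_a=.04,knob_a=.06,adapter_c=.07,attenuator_c=.072,relay_c=.068)
for q,z in zs.items():
    for r in regions_of("wrist",q)[:5]:
        if r["p"]>.3: print(q,round(r["p"],2),np.round(r["point"]),r["pixels"].sum(),ray(i,r["point"],z).round(3)[0],[np.round(v,3) for v in rect(i,r["pixels"],z)])
```

```text
1.725
box_a 0.92 [261. 175.] 3670 [0.499 0.169] [array([0.514, 0.157]), array([135.647, 112.517]), np.float64(-0.087)]
box_a 0.9 [172. 172.] 4066 [0.493 0.015] [array([0.503, 0.007]), array([135.755, 118.897]), np.float64(-0.091)]
box_a 0.77 [341. 150.] 3849 [0.456 0.306] [array([0.472, 0.314]), array([130.37 , 116.975]), np.float64(-0.073)]
lid_a 0.9 [345. 147.] 3787 [0.45  0.313] [array([0.472, 0.315]), array([130.373, 115.715]), np.float64(-0.073)]
lid_a 0.83 [171. 169.] 3961 [0.488 0.013] [array([0.505, 0.006]), array([133.804, 116.841]), np.float64(-0.078)]
lid_a 0.68 [257. 172.] 3803 [0.493 0.163] [array([0.515, 0.157]), array([134.014, 113.46 ]), np.float64(-0.082)]
knob_a 0.74 [168. 168.] 3856 [0.484 0.014] [array([0.499, 0.012]), array([127.444, 110.747]), np.float64(-0.078)]
knob_a 0.68 [259. 176.] 3527 [0.496 0.165] [array([0.509, 0.157]), array([127.139, 105.075]), np.float64(-0.081)]
knob_a 0.6 [344. 146.] 3687 [0.446 0.304] [array([0.469, 0.309]), array([125.05 , 109.998]), np.float64(-0.076)]
adapter_c 0.91 [375.  74.] 1368 [0.337 0.339] [array([0.335, 0.338]), array([
[... 268 characters left out ...]
dapter_c 0.67 [347. 172.] 1214 [0.487 0.311] [array([0.487, 0.311]), array([66.652, 51.579]), np.float64(-0.047)]
attenuator_c 0.93 [250. 199.] 890 [0.534 0.15 ] [array([0.533, 0.148]), array([66.141, 40.173]), np.float64(-0.213)]
attenuator_c 0.74 [ 86. 176.] 7904 [ 0.493 -0.117] [array([ 0.504, -0.117]), array([177.848, 126.349]), np.float64(0.003)]
attenuator_c 0.52 [343. 147.] 3990 [0.446 0.299] [array([0.466, 0.304]), array([123.816, 112.316]), np.float64(-0.077)]
relay_c 0.81 [167. 191.] 992 [0.52  0.011] [array([0.522, 0.009]), array([65.018, 46.053]), np.float64(-0.331)]
relay_c 0.49 [165. 170.] 3932 [0.484 0.011] [array([0.497, 0.015]), array([127.793, 108.59 ]), np.float64(-0.101)]
```

View pics/w1.png

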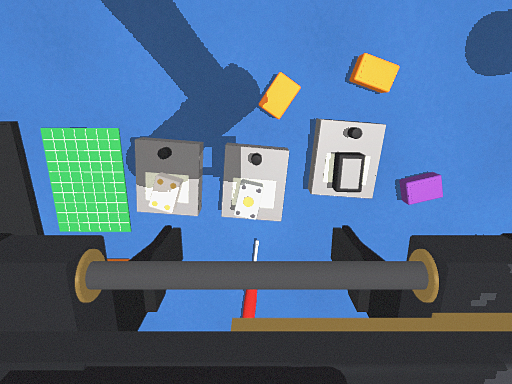

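The three things on the lids are: white relay at (167,191), attenuator at (250,199) and black adapter at (347,172). The adapter look-alikes are orange at (278,94) and (375,74), and purple at (422,189). Only the black one fits the description and stands on a lid. I'll confirm this in an enlarged crop.

Run:
```python
from h import *
im=cv2.imread("pics/w1.png")
c=cv2.resize(im[110:225,130:392],None,fx=3,fy=3,interpolation=cv2.INTER_CUBIC);cv2.imwrite("pics/w1c.png",c)
i=camera_info("wrist")
for n,p in dict(A=(164,153),B=(256,159),C=(355,132)).items(): print(n,ray(i,p,.064))
# tray, mat in scene
s=cv2.imread("pics/scene0.png").astype(int);I=camera_info("scene")
g=(s[:,:,1]>s[:,:,0]+60)&(s[:,:,1]>s[:,:,2]+60); g[:,230:]=0
print("mat",rect(I,g,.003))
k=s.max(2)<60; k[:,175:]=0;k[:120]=0;k[230:]=0
print("tray",rect(I,k,.010))
```

```text
A [[0.45722667 0.01038247]]
B [[0.46702398 0.16056667]]
C [[0.42338837 0.31923116]]
mat (array([ 0.51822681, -0.15910242]), (197.21856689453125, 136.33303833007812), np.float64(-0.002469948752994))
tray (array([ 0.52717114, -0.34110272]), (246.65859985351562, 153.13563537597656), np.float64(0.02466249039673385))
```

View pics/w1c.png

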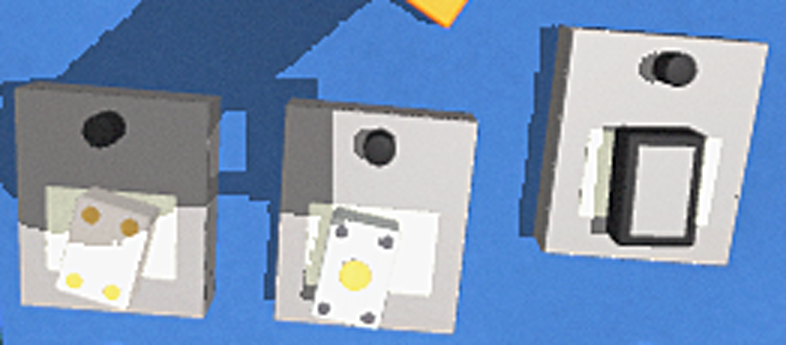

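The crop confirms it: white relay on A (crop 105,245), attenuator on B (355,270) and black adapter on C (665,190). I'll clear the lids now, starting with the relay.

```bash
cat >> h.py <<'E'
def at(x,y,z,q,v=.2): env.move_straight((x,y,z),v,q)
def pick(x,y,yaw,z,up=.16,f=30):
    q=down(yaw); env.open_jaws(); env.move_ptp((x,y,up),q); at(x,y,z,q); env.close(f)
    w0=env.get_grip_width(); at(x,y,up,q); w=env.get_grip_width()
    print("pick w",round(w0*87,1),round(w*87,1),"F",np.round(env.get_finger_force(),1),"t",env.get_time_s()); return w*87
def place(x,y,yaw,z,up=.16):
    q=down(yaw); env.move_ptp((x,y,up),q); w=env.get_grip_width(); at(x,y,z,q,.12); w2=env.get_grip_width()
    env.open_jaws(); at(x,y,up,q,.3); print("place w",round(w*87,1),round(w2*87,1),"t",env.get_time_s())
E
python3 - <<'E'
from h import *
P=np.pi
if pick(.522,.010,P-.30,.044)>25: place(.604,-.341,P+.02,.011)
i,_=shot("t1","scene")
E
```

```text
pick w 0.6 0.6 F 0.0 t 7.7917
```

View pics/t1.png

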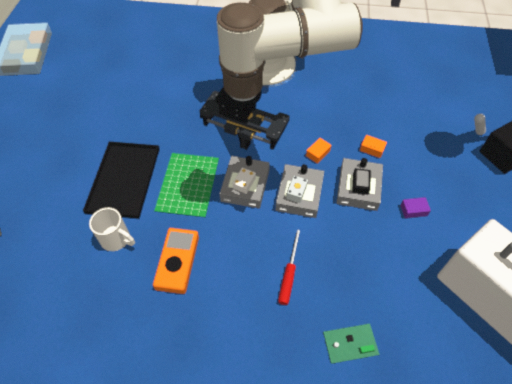

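Run:
```python
from h import *
print(env.get_eef_pos(),env.get_qpos(),env.get_grip_width(),env.get_contact_force())
env.move_ptp((.42,.02,.30),down(np.pi))
print(env.get_eef_pos())
i,im=shot("w2")
I,_=shot(None,"scene")
for c,i in(("wrist",i),("scene",I)):
  for r in regions_of(c,"relay_c")[:3]: print(c,r["p"],r["point"],r["pixels"].sum(),rect(i,r["pixels"],.068))
```

```text
[0.52073449 0.00980781 0.15838195] [ 3.30221909e-01  2.32014721e-01 -2.83160975e-01 -7.60637751e-04
 -1.05883480e+00 -2.20101602e+00] 0.005668265806471636 [-0.51475464 -0.29185376 -0.40429497]
[0.41964459 0.02011711 0.29831059]
wrist 0.68 [247.7, 216.2] 571 (array([0.51260175, 0.00783489]), (46.70642852783203, 43.283966064453125), np.float64(-0.3385851130869133))
scene 0.89 [242.4, 181.2] 420 (array([0.53183105, 0.00641317]), (76.7717056274414, 50.89139175415039), np.float64(-0.25764911755636977))
scene 0.44 [125.0, 180.5] 3898 (array([ 0.56534583, -0.31314706]), (238.15721130371094, 149.83111572265625), np.float64(0.02640045267936264))
```

View pics/w2.png

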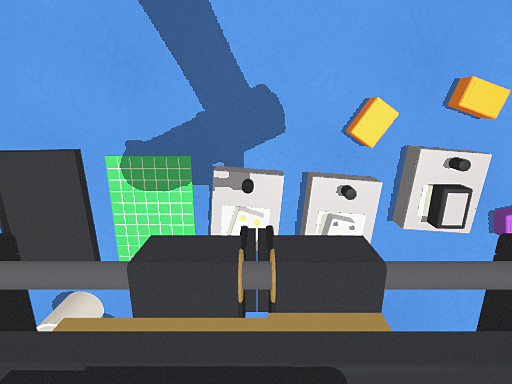

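Run:
```python
from h import *
i=camera_info("wrist"); print(proj(i,[[.42,.02,.3]]),env.get_eef_pos())
print("in old view", proj(i,[[.522,.01,.068]]))
q=down(np.pi-.3); env.open_jaws(); print(env.get_grip_width(),env.get_time_s())
env.move_ptp((.522,.010,.16),q); print(env.get_eef_pos(),env.get_time_s())
at(.522,.010,.046,q); print(env.get_eef_pos(),env.get_contact_force(),env.get_time_s())
i,im=shot("w3");shot("s3","side");print(proj(i,[[.522,.01,.046]]))
a=cv2.imread("pics/w3.png");b=cv2.imread("pics/s3.png")[130:270,180:367]
cv2.imwrite("pics/m3.png",np.vstack([cv2.resize(a,(512,290)),cv2.resize(b,(512,300))]))
```

```text
[[255.19300575 219.6803034 ]] [0.42004028 0.0198471  0.29793671]
in old view [[249.32834905 228.8805389 ]]
0.9999939367547034 10.2833
[0.52244475 0.00999702 0.16093017] 11.0083
[0.52345511 0.01054451 0.04801766] [ 0.32836482 -0.76894673  0.83582166] 11.725
[[253.47211065 216.4714717 ]]
```

View pics/m3.png

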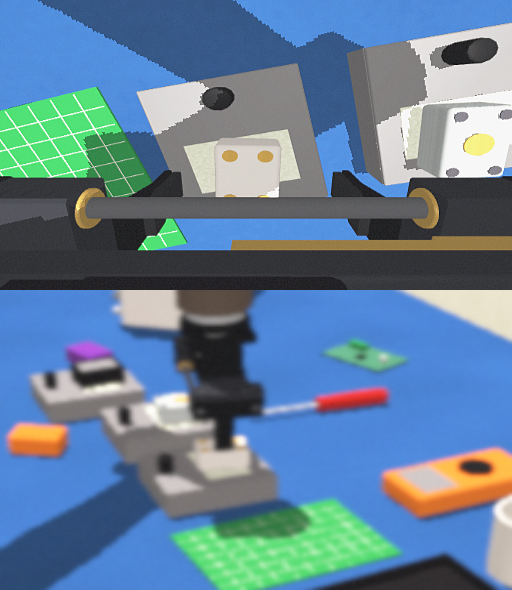

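The fingers straddle the relay squarely (relay at 248,170 in the upper panel), so I'll close here and watch the width.

Run:
```python
from h import *
env.dwell(.2);print(env.get_eef_pos())
env.close(15);print(env.get_grip_width(),env.get_finger_force(),env.get_time_s())
i,im=shot("w4"); shot("s4","side")
a=cv2.imread("pics/w4.png")[120:];b=cv2.imread("pics/s4.png")[150:240,200:330]
cv2.imwrite("pics/m4.png",np.vstack([a,cv2.resize(b,(512,330))]))
```

```text
[0.52261903 0.01020759 0.0470146 ]
0.006055593584780447 0.0 13.55
```

View pics/m4.png

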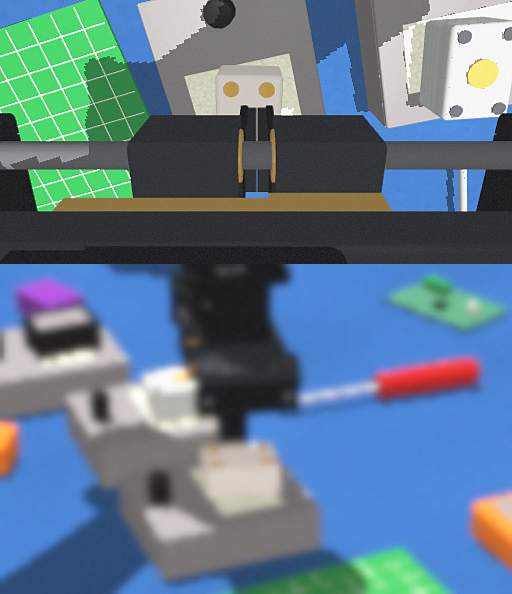

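Run:
```python
from h import *
T=env.get_eef_pos();print(T)
for c in("side","scene","wrist"):
  print(c,proj(camera_info(c),[T,T+[0,0,.05],[.522,.01,.068],[.505,.01,.04]]).round(1))
i=camera_info("wrist")
print(ray(i,[(217,188),(281,188),(231,209),(266,209),(189,208),(291,175)],.068).round(3))
I,_=shot("sc4","scene");J,_=shot(None,"side")
for c,k in(("scene",I),("side",J),("wrist",i)):
  for r in regions_of(c,"relay_c")[:2]:
    ys,xs=np.nonzero(r["pixels"]);print(c,r["p"],r["point"],xs.min(),xs.max(),ys.min(),ys.max())
b=cv2.imread("pics/s4.png")[160:240,210:320]; a=cv2.imread("pics/sc4.png")[130:220,200:310]
cv2.imwrite("pics/m5.png",np.hstack([cv2.resize(a,(400,327),interpolation=2),cv2.resize(b,(400,327),interpolation=2)]))
```

```text
[0.52200372 0.00999768 0.04600573]
side [[258.9 207.3]
 [258.7 193.4]
 [258.8 201.3]
 [254.  210.2]]
scene [[246.3 181.6]
 [245.8 170.7]
 [246.1 176.9]
 [247.2 177.8]]
wrist [[254.8 219.1]
 [254.5 251.7]
 [254.7 231.4]
 [247.7 194.5]]
[[ 0.488 -0.003]
 [ 0.5    0.034]
 [ 0.503  0.   ]
 [ 0.51   0.021]
 [ 0.495 -0.024]
 [ 0.494  0.042]]
scene 0.89 [243.8, 184.7] 232 255 172 193
side 0.75 [259.3, 206.6] 251 270 199 214
side 0.65 [282.0, 249.7] 243 325 228 273
wrist 0.79 [248.4, 206.1] 216 281 185 234
```

View pics/m5.png

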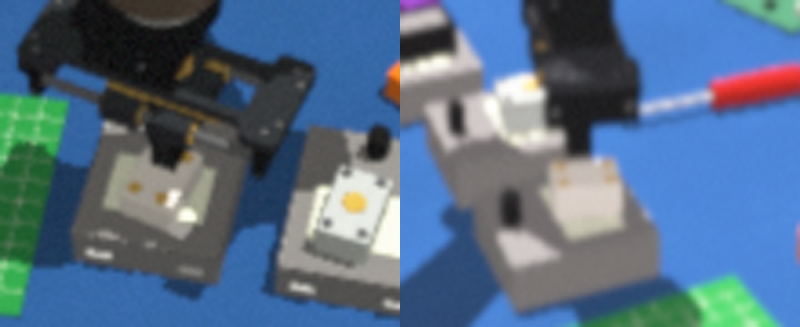

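The fingertips show at scene (246,175) and side (259,199). The TCP should project to (246,182) and (259,207), so the real tips are about 25–30 mm above the reported TCP and shut above the relay. I'll find the offset with a gentle guarded touch on the relay's top, which is 68 mm high.

Run:
```python
from h import *
print(env.grip_point_offset)
q=down(np.pi-.3); f0=env.get_contact_force(); z=.046
while z>.012:
    z-=.002; at(.522,.010,z,q,.03); f=env.get_contact_force()-f0
    if abs(f[2])>1.5: break
print(z,env.get_eef_pos(),f,env.get_time_s())
at(.522,.01,z+.006,q)
```

```text
0.0187
0.029999999999999985 [0.52242058 0.0100828  0.03078569] [-0.53109271  0.13085397  4.48018558] 15.9
```

```bash
cat >> h.py <<'E'
D=.034  # true fingertips lie this far above the reported TCP
def at(x,y,z,q,v=.2): env.move_straight((x,y,z-D),v,q)   # z = true tip height from here on
def go(x,y,z,q): env.move_ptp((x,y,z-D),q)
def guard(x,y,z0,z,q,lim=3,step=.003,v=.05):
    f0=env.get_contact_force()
    while z0>z:
        z0=max(z,z0-step); at(x,y,z0,q,v)
        if abs((env.get_contact_force()-f0)[2])>lim: print("touch at tip z",z0); break
    return z0
def pick(x,y,yaw,z,up=.18,f=30):
    q=down(yaw); env.open_jaws(); go(x,y,up,q); at(x,y,z+.012,q); guard(x,y,z+.012,z,q); env.close(f)
    w0=env.get_grip_width(); at(x,y,up,q); w=env.get_grip_width()
    print("pick w",round(w0*87,1),round(w*87,1),"F",np.round(env.get_finger_force(),1),"t",env.get_time_s()); return w*87
def place(x,y,yaw,z,up=.18):
    q=down(yaw); go(x,y,up,q); w=env.get_grip_width(); at(x,y,z+.012,q); guard(x,y,z+.012,z,q); w2=env.get_grip_width()
    env.open_jaws(); at(x,y,up,q,.3); print("place w",round(w*87,1),round(w2*87,1),"t",env.get_time_s())
E
python3 - <<'E'
from h import *
P=np.pi
if pick(.517,.010,P-.30,.046)>25: place(.604,-.341,P+.02,.013)
E
```

```text
pick w 42.0 41.8 F 29.9 t 21.575
place w 41.6 41.7 t 26.8167
```

Run:
```python
from h import *
P=np.pi
if pick(.535,.150,P-.21,.046)>25: place(.527,-.341,P+.02,.013)
if pick(.490,.312,P-.05,.046)>25: place(.450,-.341,P+.02,.013)
go(.42,.16,.36,down(P))
i,im=shot("w5");shot("sc5","scene")
cv2.imwrite("pics/m6.png",np.vstack([cv2.imread("pics/w5.png")[60:290],cv2.imread("pics/sc5.png")[100:310]]))
np.set_printoptions(precision=4,suppress=True)
for r in regions_of("wrist","lid_a")[:4]: print(round(r["p"],2),r["point"],rect(i,r["pixels"],.04))
np.savez("w5.npz",**{k:np.array(i[k]) for k in("vfov","cx","cy","R","t")})
```

```text
pick w 39.8 39.7 F 30.0 t 32.25
place w 39.7 40.0 t 37.9417
pick w 43.8 43.8 F 29.9 t 43.8583
place w 43.6 43.8 t 50.05
0.85 [351.6, 182.9] (array([0.4708, 0.3151]), (132.3170623779297, 115.35631561279297), np.float64(-0.07578464303400345))
0.67 [166.3, 199.6] (array([0.503 , 0.0064]), (134.603759765625, 114.37175750732422), np.float64(-0.07330883532661137))
0.43 [9.5, 200.6] (array([ 0.4822, -0.2406]), (153.44357299804688, 46.94070053100586), np.float64(-0.22914410598676138))
```

View pics/m6.png

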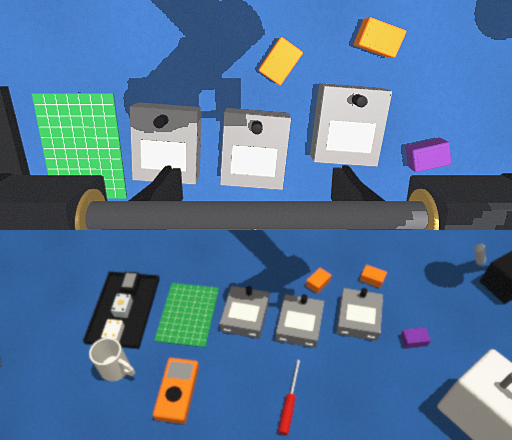

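All three items are in the tray (scene 112–130, rows 150–200) and the lids are bare, with the boxes shut. Next I'll open box A.

```bash
cat >> h.py <<'E'
BX=dict(A=(.505,.006),B=(.515,.157),C=(.473,.317)); BY=-.075
def bw(b,u,v=0):
    c,s=np.cos(BY),np.sin(BY); return BX[b][0]+c*u-s*v, BX[b][1]+s*u+c*v
QB=down(np.pi+BY)
def kn(th): return .065-.113*np.cos(th)+.038*np.sin(th), .016+.113*np.sin(th)+.038*np.cos(th)
def openlid(b,end=1.2):
    env.open_jaws(); x,y=bw(b,-.048); go(x,y,.12,QB); at(x,y,.056,QB); guard(x,y,.056,.044,QB); env.close(25)
    w=env.get_grip_width()*87; print("knob w",w)
    if not 14<w<22: return False
    for th in np.linspace(0,end,11)[1:]:
        u,z=kn(th); at(*bw(b,u),z-.010,QB,.15)
    print("after",env.get_grip_width()*87,np.round(env.get_contact_force(),1)); env.open_jaws()
    u,z=kn(end); at(*bw(b,u),.19,QB,.3); at(*bw(b,-.06),.19,QB,.3); env.close(10)
    at(*bw(b,-.06),.118,QB,.3); at(*bw(b,.090),.118,QB,.15); print("push F",np.round(env.get_contact_force(),1))
    at(*bw(b,.05),.15,QB,.3); print("t",env.get_time_s()); return True
def look(n,x,y,z=.33):
    env.open_jaws(); go(x,y,z,down(np.pi)); env.dwell(.2); return shot(n)
E
python3 - <<'E'
from h import *
if openlid("A"):
    i,im=look("oa",.42,.01)
    p=proj(i,[[*bw("A",u,v),.03] for u in(-.065,.065) for v in(-.055,.055)]);a=p.min(0).astype(int)-25;b=p.max(0).astype(int)+25
    a=a.clip(0)
    cv2.imwrite("pics/oac.png",cv2.resize(im[a[1]:b[1],a[0]:b[0],::-1],None,fx=4,fy=4,interpolation=2)[:600]);print(a,b)
    for q in("sink1_c","cap1_c","spacer1_c"):
        for r in regions_of("wrist",q)[:4]: print(q,round(r["p"],2),r["point"],r["pixels"].sum())
E
```

```text
knob w 16.82700966945769
after 16.894827886251083 [-1.  -9.3  1.2]
push F [-0.5  0.4  0. ]
t 64.15
[192 143] [316 274]
cap1_c 0.41 [343.7, 207.1] 4710
spacer1_c 0.56 [254.7, 192.5] 161
```

View pics/oac.png

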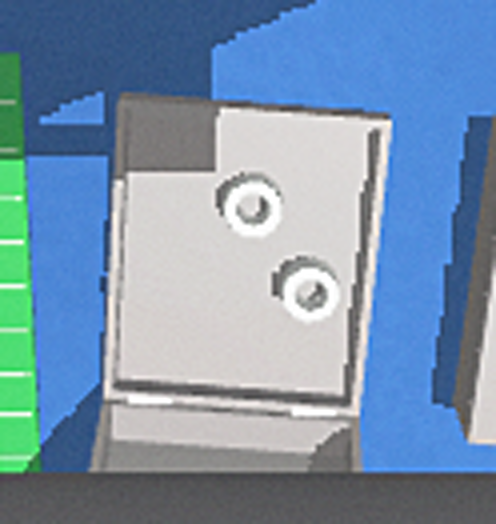

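Box A holds two ring spacers (crop 248,205 and 308,292) and no heat sinks. I'll shut it and open B.

```bash
cat >> h.py <<'E'
def shutlid(b,v=.03):
    env.close(10); at(*env.get_eef_pos()[:2],.22,QB,.3)
    go(*bw(b,.175,v),.22,QB); at(*bw(b,.175,v),.11,QB,.3)
    for th in np.linspace(1.4,0,12):
        n=np.array([np.sin(th),np.cos(th)]); h=.0095*np.sin(th)-.001
        p=np.array([.065-.09*np.cos(th),.016+.09*np.sin(th)])+n*(.024+h); at(*bw(b,p[0],v),p[1],QB,.2)
    x,y=bw(b,p[0],v); print("shut F",np.round(env.get_contact_force(),1),env.get_eef_pos()); guard(x,y,.040,.034,QB,8,.002)
    at(x,y,.10,QB,.3); print("t",env.get_time_s())
def report(n,b,xo=-.085):
    x,y=bw(b,xo); i,im=look(n,x,y)
    p=proj(i,[[*bw(b,u,v),.03] for u in(-.065,.065) for v in(-.055,.055)]);a=(p.min(0).astype(int)-25).clip(0);e=p.max(0).astype(int)+25
    cv2.imwrite(f"pics/{n}c.png",cv2.resize(im[a[1]:e[1],a[0]:e[0],::-1],None,fx=4,fy=4,interpolation=2)[:600,:800]);print("crop",a,e)
    for q in("sink1_c","cap1_c","spacer1_c"):
        for r in regions_of("wrist",q)[:4]: print(q,round(r["p"],2),r["point"],r["pixels"].sum(),ray(i,r["point"],.03))
E
sed -i 's/A=(.505,.006)/A=(.505,.004)/' h.py
python3 - <<'E'
from h import *
shutlid("A")
x,y=bw("A",-.085); i,im=look("sa",x,y)
cv2.imwrite("pics/sac.png",im[100:300,100:500,::-1])
E
```

```text
shut F [-1.2  1.1  0.6] [0.4820426  0.03559088 0.00491163]
touch at tip z 0.034
t 75.0333
```

View pics/sac.png

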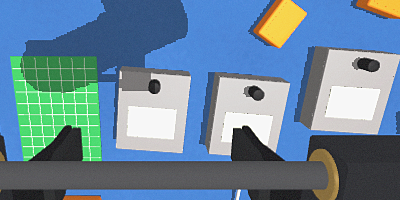

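A is shut (155,110). Next is B, with the tip offset refined to 37 mm.

```bash
sed -i 's/^D=.034/D=.037/' h.py
python3 - <<'E'
from h import *
if openlid("B"): report("ob","B")
E
```

```text
knob w 17.35189962603781
after 16.860806740378536 [-1.7 -7.   0.3]
push F [0.1 0.4 0.4]
t 89.7083
crop [191 143] [315 275]
sink1_c 0.52 [251.4, 236.0] 8267 [[0.55818216 0.1556336 ]]
cap1_c 0.62 [253.0, 185.6] 123 [[0.47281866 0.1585209 ]]
```

View pics/obc.png

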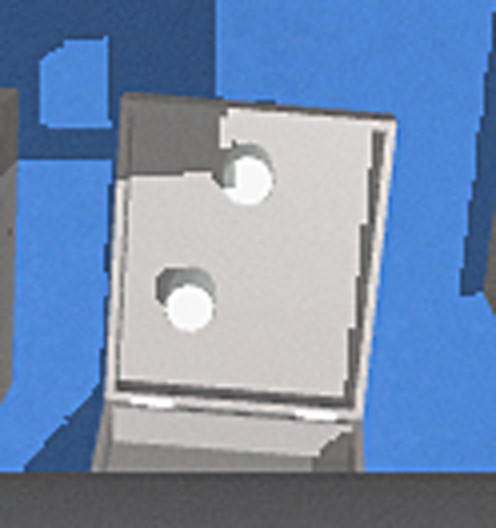

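B holds two plain can capacitors (crop 250,180 and 190,307), so C must hold the sinks. I'll shut B and open C.

Run:
```python
from h import *
shutlid("B")
if openlid("C"):
    report("oc","C"); shot("sc6","scene")
    b=cv2.resize(cv2.imread("pics/sc6.png")[130:230,210:400],(500,263),interpolation=2)
    a=cv2.imread("pics/occ.png"); a=cv2.resize(a,(500,int(a.shape[0]*500/a.shape[1])))[:500]
    cv2.imwrite("pics/m7.png",cv2.hconcat([a, cv2.copyMakeBorder(b,0,a.shape[0]-263,0,0,0)])[:, :800]); print(a.shape)
```

```text
shut F [0.9 1.1 2.1] [0.49351376 0.18956771 0.00282805]
touch at tip z 0.036
t 100.3417
knob w 17.277609746638603
after 17.183637028889986 [-0.9 -5.1 -1.3]
push F [ 0.1 -0.6  0.1]
t 113.2167
crop [191 143] [315 275]
sink1_c 0.51 [251.1, 183.0] 202 [[0.42695998 0.31519268]]
(500, 500, 3)
```

View pics/m7.png

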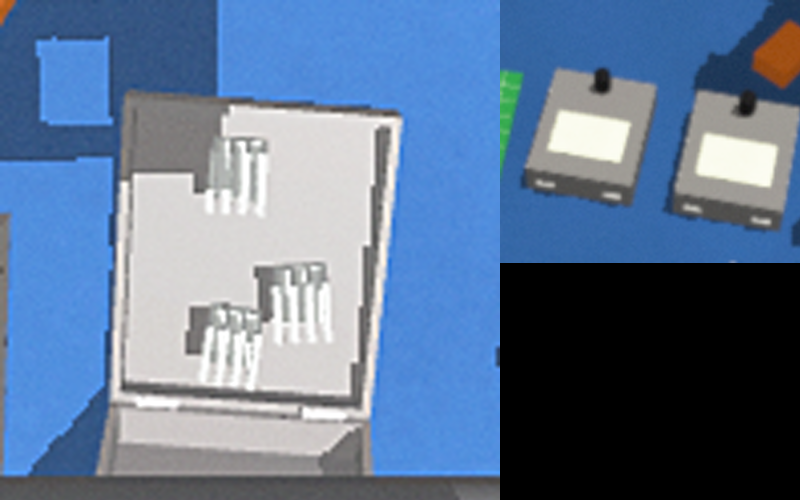

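C holds three finned heat sinks, with fin tops near crop (237,183), (302,305) and (231,355). A and B are shut in the scene view. I'll get their positions numerically from the fins.

```bash
cat >> h.py <<'E'
def sinks(i,im,poly,z,thr):
    m=np.zeros(im.shape[:2],np.uint8); cv2.fillPoly(m,[proj(i,poly).astype(np.int32)],1)
    g=im.min(2); m=((g>thr)&(m>0)).astype(np.uint8); m=cv2.morphologyEx(m,cv2.MORPH_CLOSE,np.ones((4,4)))
    out=[]
    for c in cv2.findContours(m,0,1)[0]:
        if cv2.contourArea(c)>40:
            w=ray(i,c[:,0],z); out.append((rpts(w),cv2.contourArea(c)))
    return out
def boxpoly(b,z=.03,e=.008): return [[*bw(b,u*(.061-e),v*(.051-e)),z] for u,v in((-1,-1),(-1,1),(1,1),(1,-1))]
E
python3 - <<'E'
from h import *
np.set_printoptions(precision=4,suppress=True)
i=camera_info("wrist"); im=cv2.imread("pics/oc.png")[:,:,::-1]
for p in((237,183),(302,305),(231,355)): print(ray(i,(191+p[0]/4.03,143+p[1]/4.03),.032))
for t in(225,235,242):
    print(t); [print(s) for s in sinks(i,im,boxpoly("C"),.032,t)]
E
```

```text
[[0.4359 0.3141]]
[[0.4864 0.3398]]
[[0.508  0.3113]]
225
((array([0.5004, 0.3253]), (65.68417358398438, 37.347389221191406), np.float64(-0.9156326662357483)), 402.5)
((array([0.4346, 0.3153]), (29.07624053955078, 22.83004379272461), np.float64(-0.07982159577240022)), 146.0)
235
((array([0.4994, 0.3253]), (64.55232238769531, 34.832420349121094), np.float64(-0.9694048847006744)), 384.0)
((array([0.4352, 0.3145]), (29.167144775390625, 22.056949615478516), np.float64(-0.011805526796212717)), 138.5)
242
((array([0.4993, 0.3254]), (64.22520446777344, 34.832420349121094), np.float64(-0.9694048847006744)), 374.5)
((array([0.4345, 0.3143]), (27.52248191833496, 22.07832145690918), np.float64(0.00025130972291576015)), 134.5)
```

Run:
```python
from h import *
P=np.pi
if pick(.436,.314,P-.04,.018,.13,20)>15: place(.450,-.159,P,.020,.13)
if env.get_grip_width()>.9:
  if pick(.4825,.339,P+.05,.018,.13,20)>15: place(.518,-.159,P,.020,.13)
x,y=bw("C",-.085); i,im=look("oc2",x,y)
np.set_printoptions(precision=4,suppress=True)
[print(s) for s in sinks(i,im,boxpoly("C"),.032,235)]
I,sm=shot("sc7","scene")
for s in sinks(I,sm,[[.43,-.22,.03],[.43,-.1,.03],[.61,-.1,.03],[.61,-.22,.03]],.031,150): print("mat",s)
print(env.get_time_s())
```

```text
pick w 21.8 21.9 F 20.0 t 120.8083
place w 21.7 21.7 t 126.1917
pick w 21.8 22.3 F 20.0 t 131.9
place w 22.1 22.0 t 137.375
((array([0.5104, 0.3219]), (26.640615463256836, 24.469566345214844), np.float64(-1.145103841693885)), 163.5)
139.8333
```

Run:
```python
from h import *
i=camera_info("wrist"); im=cv2.imread("pics/oc2.png")
def ang(im,c):
    n=48; g=(np.arange(n)-n/2)*.6e-3   # rows=x, cols=y
    X,Y=np.meshgrid(g+c[0],g+c[1],indexing='ij')
    p=proj(i,np.c_[X.ravel(),Y.ravel(),np.full(n*n,.032)]).reshape(n,n,2).astype(np.float32)
    w=cv2.remap(cv2.cvtColor(im,cv2.COLOR_BGR2GRAY),p[...,0],p[...,1],cv2.INTER_CUBIC)
    s=w[8:40,8:40].astype(float); gx=cv2.Sobel(s,-1,0,1);gy=cv2.Sobel(s,-1,1,0)
    a=.5*np.arctan2(2*(gx*gy).sum(),(gx**2-gy**2).sum()); return fold(a+np.pi/2),w
a,w=ang(im,(.5104,.3219)); print("fin yaw",a)
print("ref",ang(cv2.imread("pics/oc.png"),(.436,.314))[0],ang(cv2.imread("pics/oc.png"),(.508,.311))[0])
for r in w[::2,::2]: print(''.join(" .:-=+*#%@"[v*10//256] for v in r))
```

```text
fin yaw -1.2001882378432631
ref -0.035842184221870355 -0.05794558067300937<stdin>:12: RuntimeWarning: overflow encountered in scalar multiply
Traceback (most recent call last):
OverflowError: Python integer 256 out of bounds for uint8
```

Run:
```python
from h import *
P=np.pi
w=pick(.507,.322,P+.28,.018,.13,20)
print(np.round(env.get_contact_force(),1))
if w>15:
    place(.586,-.159,P,.020,.13)
x,y=bw("C",-.085); i,im=look("oc3",x,y)
print("left in C:",sinks(i,im,boxpoly("C"),.032,235))
I,sm=shot("sc8","scene"); J,_=shot("sd8","side")
for c,k in(("scene",I),("side",J)):
  for r in regions_of(c,"sink1_c")[:5]: print(c,round(r["p"],2),r["point"],r["pixels"].sum(),ray(k,r["point"],.017))
h=cv2.cvtColor(sm,cv2.COLOR_RGB2HSV)
q=proj(I,[[.42,-.23,.0],[.42,-.09,.0],[.62,-.09,.0],[.62,-.23,.0]]).astype(int)
m=np.zeros(sm.shape[:2],np.uint8);cv2.fillPoly(m,[q],1); m&=((h[...,1]<70)&(h[...,2]>70)).astype(np.uint8)
n,_,st,ce=cv2.connectedComponentsWithStats(m)
for s,c in zip(st[1:],ce[1:]): 
    if s[4]>15: print("mat blob",s,c,ray(I,c,.017))
```

```text
pick w 23.9 23.8 F 20.0 t 144.625
[ 1.  -1.2 -1.2]
place w 23.6 23.8 t 150.0333
left in C: []
scene 0.48 [176.3, 260.2] 2085 [[ 0.75793794 -0.13161419]]
scene 0.42 [191.6, 159.6] 86 [[ 0.44613036 -0.15996701]]
side 0.57 [257.2, 251.8] 137 [[ 0.43753861 -0.15716468]]
side 0.5 [375.4, 247.4] 1194 [[ 0.74242444 -0.2837039 ]]
mat blob [188 155  10  11  94] [191.91489362 160.        ] [[ 0.44742984 -0.15876754]]
mat blob [181 175  11  13 115] [186.06086957 181.29565217] [[ 0.52224511 -0.15928201]]
mat blob [175 194  12  14 130] [180.91538462 200.53076923] [[ 0.58572364 -0.15933878]]
```

Three sinks stand apart on the mat and C is empty. I'll shut C and check everything.

Run:
```python
from h import *
shutlid("C"); env.open_jaws(); go(.42,.16,.36,down(np.pi)); env.dwell(.3)
i,im=shot("w9"); a=cv2.imread("pics/w5.png")[:,:,::-1]
for b in"ABC":
    q=proj(i,[[*bw(b,u,v),.04] for u,v in((-.06,-.05),(-.06,.05),(.06,.05),(.06,-.05))]).astype(int)
    m=np.zeros(im.shape[:2],np.uint8);cv2.fillPoly(m,[q],1);d=np.abs(im.astype(int)-a).max(2)[m>0]
    print(b,"changed frac vs shut picture",(d>30).mean().round(3))
for r in regions_of("wrist","lid_a")[:4]: print(round(r["p"],2),r["point"],rect(i,r["pixels"],.04))
I,sm=shot("sc9","scene"); o=cv2.imread("pics/sc5.png")[:,:,::-1]
d=(np.abs(sm.astype(int)-o).max(2)>40).astype(np.uint8)
n,_,st,ce=cv2.connectedComponentsWithStats(d)
for s in st[1:]:
    if s[4]>12: print("diff",s)
print(env.get_eef_pos(),env.get_time_s())
```

```text
shut F [0.4 0.9 2.2] [0.45117158 0.34969098 0.00284448]
touch at tip z 0.036
t 160.525
A changed frac vs shut picture 0.051
B changed frac vs shut picture 0.048
C changed frac vs shut picture 0.033
0.62 [250.7, 208.0] (array([0.51262323, 0.15642091]), (136.6014404296875, 112.67141723632812), np.float64(-0.07579023567229282))
0.61 [162.7, 199.0] (array([0.50329437, 0.0065505 ]), (137.44166564941406, 116.54421997070312), np.float64(-0.08175438493352516))
diff [318   0  25   6  38]
diff [334   1  13  15  49]
diff [284  11   7   3  14]
diff [292  15   8   3  15]
diff [334  17  37   5  60]
diff [338  25  12   2  18]
diff [289  35  13   2  15]
diff [298  36  47   6 106]
diff [299  43  27   4  34]
diff [300  47  39   5  53]
diff [342  55  16  12  35]
diff [186 153  12  14 122]
diff [181 174  11  14 124]
diff [175 194  12  14 132]
[0.42003435 0.16016814 0.32269982] 163.7167
```

```bash
python3 -c "
from h import *
print(env.close_job())"
```

```text
the job is handed in; nothing more can be done
None
```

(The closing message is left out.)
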